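# Unclip the suction nozzle from its bench mount for cleaning

## Robot

A 6-joint arm with a two-finger parallel gripper is mounted at the origin on a cart in front of the work surface, level with it; the furniture and walls round the work are solid. World frame = base frame: x ahead of the robot, y to its left, z up, the work surface at z = 0. Lengths are in m, angles in rad, forces in N, time in s.
With the tool pointing down it reaches from about 0.3 to 0.775 m from the base axis. Payload 14.6 kg.
Tool frame: the origin (TCP) lies where the fingers leave the gripper's body, on its centre line; the fingertips stand 97 mm ahead of it and the grasp point (between the pads) lies 78 mm ahead of it; z points along the fingers, y is the line along which they close (so a half turn about z gives the same grasp; the last joint's range is limited). The gripper opens to 94 mm and grips with 3 to 60 N. Pads are 16 mm wide; open, the fingers measure 119 mm over their backs; the gripper's body (75 mm by 177 mm) begins 78 mm behind the grasp point.
Start: joints at [-1.417, 0.3, 1.521, -0, 1.321, -0.067], TCP at [0.12, -0.537, 0.303] pointing down, gripper open.
Joint ranges: [-3.03, 3.03], [-0.79, 2.21], [0.23, 2.52], [-1.04, 4.18], [0, 3.07], [-2.55, 2.55]. Speed limits (rad/s): [2.22, 2.22, 2.57, 3.14, 3.14, 3.14].

## Interface

Orientations are given as a unit quaternion [x, y, z, w].
In Python, from workcell import bot gives the robot as it stands. The module is installed in compiled form; this text tells all that it offers.
- The arm moves only by the tool apply_moves, never from a script. Its argument "increments" is a list of rows, each an object with "linear": the shift along the tool's x, y, z in units of 200 mm (1.0 is 200 mm), a list of three; "rotation": the turn, a rotation vector about the tool's x, y, z in units of pi rad (1.0 is pi rad), a list of three; "gripper": the opening, from 0 (shut) to 1 (fully open). A call has 1 to 12 rows; each row is the pose to reach, as a shift and turn from the pose commanded when the call began, along the tool's axes at that moment, turning the shorter way round; what a row does not reach only later rows make up. A row lasts 1/8 s, in which the tool goes at most 62.5 mm and 10.7 degrees, less where a joint would pass 70% of its speed; a pose out of reach is approached as far as the arm can. A call with a number of a shift or a turn outside -1 to 1 is refused whole. A call with a gripper value outside its range is refused whole. The fingers move at their own pace and stop on an object; "grip_force" is the grip in N (left out, the last holds). Time passes only in rows, so rows that repeat a pose let the fingers close. It gives the time, the measured TCP pose, the force, the opening and the grip force at its end, in the units of the state.
- bot.read_state(): the state, without advancing time (a new reading comes with each control period).
- bot.read_camera(name): name is "scene" or "side" or "wrist"; returns (picture, depth): 400x640x3 uint8, red, green, blue; 400x640 float32, m along the optical axis (not along the pixel's ray), 0 where there is no reading.
- bot.calibration(name): a dict with "vertical_fov" (degrees; the focal length in pixels is half the picture's height over the tangent of half this angle, whatever the lens; pixels are square), "cx", "cy" (the principal point, pixels), "T" (4x4, takes a point from camera to world coordinates); the wrist camera has in their place "tool_from_camera" (4x4, takes a point from camera to tool coordinates, whose origin is the TCP and whose axes are the flange's). Camera axes: x right, y down, z forward; pixel columns grow to the right and rows downward; lengths in m; the calibration is good to about 2 mm. A picture is of the moment at which its call begins: read the wrist's pose just before it. calibration takes no time and is no camera call.
- bot.finish_job(): hands the job in; it is judged then, once.
The state is a dict: "clock": time; "joint_positions": joint angles; "joint_velocities": joint speeds; "joint_efforts": joint torques, N m; "position": TCP position; "eef_rot": TCP orientation; "wrist_force": force on the tool from outside, world axes, zero at the start; "ft_torque": the same for the moment, N m; "finger_gap": finger opening in m; "grasp_force": force on a finger pad.
Only numpy, scipy, OpenCV 4.12 (cv2) and the standard library are available. Lean on these libraries where they do the work, as an engineer would, in place of code of your own. Each camera call takes 0.05 s, during which the arm holds its last target. There are 200 camera calls.

## Task

Take the black suction nozzle off its grey bench mount for cleaning: push the sprung steel release plate down just far enough to free it (do not lean on it) and, while holding the plate down, pull the nozzle straight out by its upright fin, without forcing it against the catch. Then set it down gently, standing on its flat base in the long open well of the white tray, and leave all the other things where they are.

Things in the scene. Friction and masses are not known exactly. Their poses are not given: they have to be found in the camera images.
- nozzle: Black plastic suction nozzle, 110 long (x) x 60 wide x 92 high, 0.10 to 0.18 kg. Origin: middle of its flat underside; -x points to its flared mouth (60 wide, x = -65 to -45 mm), +x to its rear. Body 40 wide, 38 high, grip fin on top. Clipped in, its frame coincides with the mount's (1.5 mm play). It comes off only along its own -x; lift it only after 95 mm, with its tail clear of the plate.
- fin (a point): Middle of the nozzle's upright grip fin, at x = -12, y = 0, z = +75 mm in the nozzle's frame. The fin is 12 thick (y), 30 long (x = -27 to +3) and reaches from z = 38 to 92 mm.
- spigot (a point): Rear end of the nozzle's grey spigot (32 wide, 26 high), x = +45, y = 0, z = +19 mm in the nozzle's frame. It sticks 25 mm into the mount's socket. In front of the socket a small catch lug stands out from each side of the nozzle (x = +5 to +13, z = 15 to 25, out to y = +-29 mm).
- bench_mount: Grey metal mount on a column of adjustable height, fixed. Origin: top of the tongue that carries the nozzle, 30 to 42 mm above the table; +x points away from the nozzle's mouth. Socket housing x = +20 to +107, y = +-34, up to z = +58 mm. It carries the release plate. More than 20 N from the fingers spoils mount and plate; forcing the nozzle against the mount with more than 30 N spoils the catch.
- plate_low (a point): Point on the mount under the fin: x = -12, y = 0, z = +50 mm in its frame. The steel release plate is a level U open to -x: two flat pads, one each side of the fin, y = 9 to 36 mm off the middle, x = -42 to +10. Its top is set by screws anywhere from 0 to 12 mm above this point, unmeasured: feel for it. Fingertips astride the fin, opened 20 to 30 mm, land on both pads and can slide along.
- tooth (a point): A tooth under the release plate (x = 0, y = +27, z = +18.5 mm in the mount's frame when up; another at y = -27), 1.5 mm in front of a nozzle lug. Plate travel, straight down: moves from about 3 N on; 3.5 mm down (about 6 N) the teeth clear the lugs; hard stop 5.5 mm down (about 8 N), then rigid. It springs back. Hold it down until the nozzle has come out 16 mm.
- tray: White tray, 320 long (x) x 236 wide (y), walls 50 high, 5 thick, fixed. Origin: middle of its underside. The +y half is split into narrow slots; the -y half is the long open well: inside x = -154 to +154, y = -112 to -5, floor at z = 3 mm, partition 46 high. A plaster cast stands at the well's +x end (from x = +90 on); the rest is free.
- cast_upper: White plaster dental cast, 52x58x27, loose at the +x end of the tray's well. Origin: middle of its underside. Leave alone.
- powder_jar: Plastic jar with blue lid, 53 wide, 76 high. Origin: middle of its underside. Leave alone.
- bur_block: Pinkish drilled block with standing burs, 62x104x57. Origin: middle of its underside. Leave alone.
- splint_case: Purple round-cornered case, 84x64x25. Origin: middle of its underside. Leave alone.
- handpiece: Black handpiece with abrasive wheel, lying, 27x203x27. Origin: at its middle, underneath. Leave alone.
- cast_small: Yellowish plaster dental cast, 48x53x27, on the table. Origin: middle of its underside. Leave alone.
Mind the look-alikes: they are no part of the job. Leave any green look-alike of the nozzle alone.

How it is judged:
On the way, in this order (a step that is already met when the one before it is completed fails the run):
1. the release plate is held down (at least 2.5 mm) while the nozzle is still seated (z of tooth in the frame of bench_mount below 0.016 m and x of nozzle in the frame of bench_mount above -0.006 m), for 0.2 s.
2. the nozzle is out of the socket (x of nozzle in the frame of bench_mount below -0.03 m), for 0.1 s.
At the end, for the whole second after the job is handed in: The nozzle stands at rest and released on its flat base (tilt under 0.1 rad) on the floor of the tray's open well, its origin between x = -115 and +65 mm and y = -100 and -20 mm in the tray's frame; the release plate is back up (x of nozzle in the frame of tray between -0.115 and 0.065 m and y of nozzle in the frame of tray between -0.1 and -0.02 m and z of nozzle in the frame of tray between 0 and 0.008 m and angle between nozzle's own z axis and vertical below 0.1 rad and linear speed of nozzle below 0.02 m/s and z of tooth in the frame of bench_mount above 0.0175 m); the robot touches nothing.
It fails at once if the fingers press on the release plate or mount with more than 20 N (contact force between the fingers and bench_mount above 20 N).
It fails at once if the nozzle is forced against the mount or its catch with more than 30 N (contact force between nozzle and bench_mount above 30 N).
It fails at once if the nozzle is dropped or thrown into the tray (faster than 0.5 m/s within 25 mm of the tray's underside) (z of nozzle in the frame of tray below 0.025 m and linear speed of nozzle above 0.5 m/s).
It fails at once if another thing is moved by more than 30 mm (distance of any of cast_upper, powder_jar, bur_block, splint_case, handpiece, cast_small from where it was at the start of the episode above 0.03 m).
It also fails if it takes over 45 s, if anything falls off the work surface, if the arm or the gripper's body presses on something with over 40 N, if the wrist force passes 120 N, or if a joint passes its speed limit or range.

## Working session

There is one attempt and no reset: what is moved stays moved. The work goes in short steps, Python scripts to look and compute and a tool call to move; the robot and the scene stay as the last step left them, time stands still between calls to the robot, and variables do not carry over. Pictures are saved under pics/ and viewed, at most 10 in all, crops included, and the job is handed in when it is done.

Besides the shell and the picture viewer there is one more tool, called after ">>>" in YAML: its name, and indented under it one key for each argument. apply_moves: Moves the arm, as the interface text tells. Shifts and turns lie within -1 to 1; 1 stands for 200 mm of shift or pi rad of turn. Its arguments: {"type":"object","properties":{"increments":{"type":"array","items":{"type":"object","properties":{"linear":{"type":"array","items":{"type":"number","minimum":-1,"maximum":1}},"rotation":{"type":"array","items":{"type":"number","minimum":-1,"maximum":1}},"gripper":{"type":"number"}}}},"grip_force":{"type":"number"}},"required":["increments"]}

```bash
mkdir -p pics; cat > h.py <<'E'
from workcell import bot
import numpy as np, cv2
from scipy.spatial.transform import Rotation as R
def shot(n):
    s=bot.read_state(); im,d=bot.read_camera(n); c=bot.calibration(n)
    if 'T' in c: T=np.array(c['T'])
    else:
        W=np.eye(4); W[:3,:3]=R.from_quat(s['eef_rot']).as_matrix(); W[:3,3]=s['position']
        T=W@np.array(c['tool_from_camera'])
    f=200/np.tan(np.radians(c['vertical_fov'])/2)
    v,u=np.mgrid[:400,:640]
    P=np.stack([(u-c['cx'])/f*d,(v-c['cy'])/f*d,d],-1)@T[:3,:3].T+T[:3,3]
    P[d==0]=np.nan
    return im,d,P,T,f,c
E
python3 - <<'E'
from h import *
ims=[]
for n in ['scene','side']:
    im,d,P,T,f,c=shot(n); np.savez(f'{n}.npz',im=im,d=d,P=P,T=T)
    print(n,c.get('vertical_fov'),c['cx'],c['cy'],T[:3,3].round(3),T[:3,2].round(2),(d>0).mean(),{k:v for k,v in c.items() if k not in('T',)})
    cv2.imwrite(f'pics/{n}.png',im[...,::-1])
s=bot.read_state();print(s['clock'],s['position'],s['eef_rot'],s['wrist_force'],s['finger_gap'])
E
```

```text
scene 44.35563097136299 325.965899477526 194.67702215136234 [-0.085  1.083  0.797] [ 0.4  -0.79 -0.47] 0.95330859375 {'vertical_fov': 44.35563097136299, 'cx': 325.965899477526, 'cy': 194.67702215136234}
side 57.49087304247143 323.0348834010295 196.36166018791582 [ 0.383 -0.94   0.567] [ 0.11  0.88 -0.47] 0.99603515625 {'vertical_fov': 57.49087304247143, 'cx': 323.0348834010295, 'cy': 196.36166018791582}
0.1 [ 0.12042929 -0.53650833  0.3021616 ] [ 9.93914029e-01  1.10157354e-01 -2.48868389e-05 -5.09865630e-04] [-0.1767691   0.47086933  0.444324  ] 0.09426836856350201
```

View pics/scene.png

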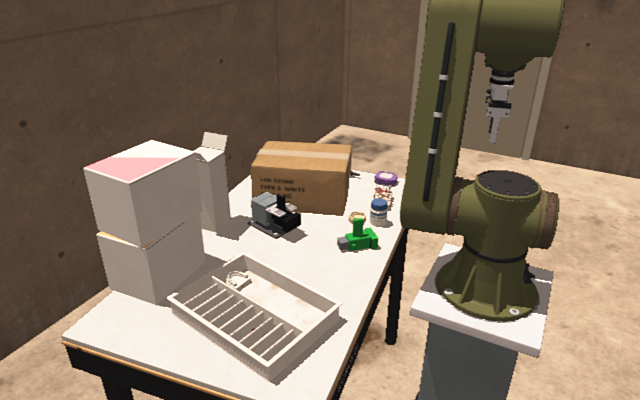

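View pics/side.png

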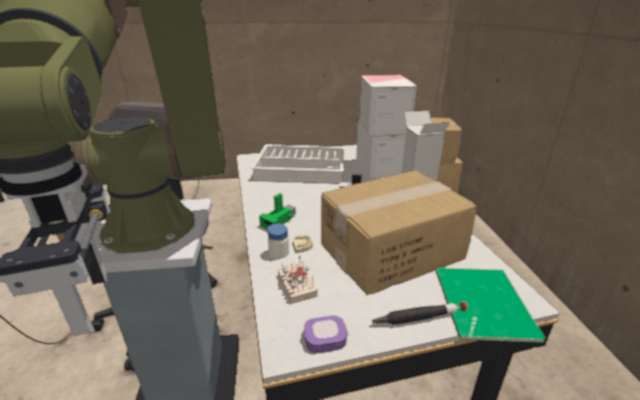

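The scene view shows the black nozzle on its grey mount at about (275,213). The green look-alike is at (358,238) and the tray at (255,310). In the side view the carton hides the nozzle, so I'll measure it from the scene depth and check an enlarged crop.

```bash
python3 - <<'E'
from h import *
z=np.load('scene.npz');im,P=z['im'],z['P']
c=im[180:245,235:315];cv2.imwrite('pics/crop.png',cv2.resize(c,None,fx=9,fy=9,interpolation=cv2.INTER_CUBIC)[...,::-1])
for v in range(186,242,4):
    print(v,[(u,*(P[v,u]*1000).round().astype(int)) for u in range(248,304,6) if np.isfinite(P[v,u,0]) and P[v,u,2]>.012])
hsv=cv2.cvtColor(im,cv2.COLOR_RGB2HSV)
# tray: white points near z .05
R0=np.zeros(im.shape[:2],bool);R0[250:375,160:345]=1
m=R0&(P[...,2]>.042)&(P[...,2]<.056)
q=P[m];print(m.sum(),cv2.minAreaRect(q[:,:2].astype(np.float32)*1000))
m2=m.astype(np.uint8)*255;k=cv2.connectedComponentsWithStats(m2);print(k[2])
E
```

```text
186 [(254, np.int64(744), np.int64(-50), np.int64(90)), (260, np.int64(725), np.int64(-56), np.int64(92)), (266, np.int64(703), np.int64(-57), np.int64(97)), (272, np.int64(689), np.int64(-70), np.int64(94)), (278, np.int64(671), np.int64(-76), np.int64(96)), (284, np.int64(651), np.int64(-80), np.int64(99)), (290, np.int64(633), np.int64(-87), np.int64(100)), (296, np.int64(617), np.int64(-97), np.int64(99)), (302, np.int64(597), np.int64(-99), np.int64(103))]
190 [(254, np.int64(741), np.int64(-45), np.int64(78)), (260, np.int64(729), np.int64(-60), np.int64(74)), (266, np.int64(703), np.int64(-56), np.int64(83)), (272, np.int64(689), np.int64(-69), np.int64(80)), (278, np.int64(671), np.int64(-75), np.int64(82)), (284, np.int64(654), np.int64(-84), np.int64(82)), (290, np.int64(630), np.int64(-81), np.int64(89)), (296, np.int64(617), np.int64(-96), np.int64(86)), (302, np.int64(599), np.int64(-102), np.int64(88))]
194 [(254, np.int64(747), np.int64(-52), np.int64(60)), (260, np.int64(726), np.int64(-54), np.int64(63)), (266, np.int64(681), np.int64(-23), np.int64(89)), (272, np.in
[... 3088 characters left out ...]
4(47)), (284, np.int64(567), np.int64(59), np.int64(65)), (290, np.int64(567), np.int64(26), np.int64(47)), (296, np.int64(560), np.int64(3), np.int64(37))]
226 [(278, np.int64(605), np.int64(33), np.int64(26)), (284, np.int64(566), np.int64(61), np.int64(53)), (290, np.int64(565), np.int64(30), np.int64(37)), (296, np.int64(551), np.int64(20), np.int64(35))]
230 [(284, np.int64(570), np.int64(56), np.int64(36)), (290, np.int64(556), np.int64(46), np.int64(34))]
234 []
238 []
2332 ((508.67230224609375, 358.60009765625), (246.9588165283203, 426.79119873046875), 78.71037292480469)
[[     0      0    640    400 253668]
 [   160    250     43     36    203]
 [   167    252    175    115   2129]]
```

View pics/crop.png

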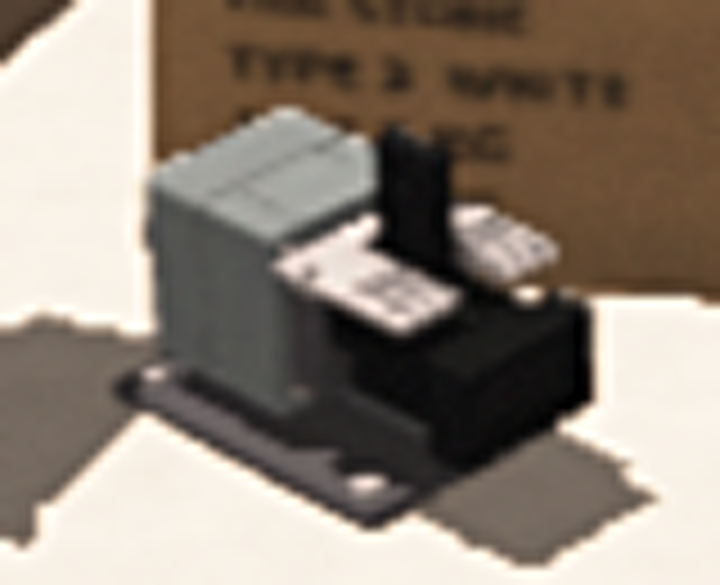

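The crop confirms the black nozzle: grey housing at left, steel plate either side of the upright fin near (275,205) in the scene, mouth towards the robot. The green one at (358,238) stands free on the table and is the look-alike. Next I'll get the tray frame, the mount yaw and the wrist camera layout.

```bash
python3 - <<'E'
from h import *
z=np.load('scene.npz');im,P=z['im'],z['P']
m=(P[...,2]>.044)&(P[...,2]<.055);m[:250]=0;m[375:]=0;m[:,:160]=0;m[:,345:]=0
n,l,st,_=cv2.connectedComponentsWithStats(m.astype(np.uint8))
b=1+st[1:,4].argmax();q=P[l==b][:,:2]*1000
print(st[b])
h=cv2.convexHull(q.astype(np.float32))
r=cv2.minAreaRect(q.astype(np.float32));print(r,cv2.boxPoints(r).round())
fl=(P[...,2]>-.004)&(P[...,2]<.008)&m*0
for (u,v) in [(240,258),(340,310),(268,370),(170,300),(237,280)]:
    w=P[v-4:v+5,u-4:u+5].reshape(-1,3);print((u,v),(w[np.nanargmax(w[:,2])]*1000).round())
# housing top & fin
t=np.zeros(m.shape,bool);t[185:240,240:305]=1
hsv=cv2.cvtColor(im,cv2.COLOR_RGB2HSV)
for lo,hi in((.083,.1),):
    k=t&(P[...,2]>lo)&(P[...,2]<hi)&(P[...,1]>-.035)&(hsv[...,1]<60)&(hsv[...,2]>80)
    q=P[k];print(k.sum(),np.median(q[:,2]),cv2.minAreaRect((q[:,:2]*1000).astype(np.float32)))
k=t&(P[...,2]>.1)&(P[...,1]>-.03);q=P[k]*1000;print('fin',len(q),q.mean(0).round(),q.max(0).round(),q.min(0).round())
# box top
k=np.zeros(m.shape,bool);k[140:215,245:360]=1;k&=(P[...,1]<-.04)&(P[...,2]>.015)&(P[...,2]<.3);q=P[k]*1000
print('box zmax',np.percentile(q[:,2],98),[ (x,q[abs(q[:,0]-x)<10][:,1].max().round()) for x in (480,520,560,600,640,700)])
print(np.array(bot.calibration('wrist')['tool_from_camera']).round(3))
E
```

```text
[ 167  252  175  115 1929]
((462.0843505859375, 367.70904541015625), (246.84707641601562, 332.34515380859375), 78.58721160888672) [[275. 280.]
 [601. 214.]
 [649. 456.]
 [324. 522.]]
(240, 258) [597. 245.  52.]
(340, 310) [283. 299.  52.]
(268, 370) [325. 519.  51.]
(170, 300) [632. 458.  53.]
(237, 280) [557. 311.  27.]
301 0.08939771769475846 ((635.9404907226562, 12.141796112060547), (70.64790344238281, 133.0341033935547), 75.2244873046875)
fin 79 [601.  23. 115.] [616.  29. 127.] [587.  15. 101.]
box zmax 164.26219208369153 [(480, np.float64(-140.0)), (520, np.float64(-121.0)), (560, np.float64(-106.0)), (600, np.float64(-91.0)), (640, np.float64(-75.0)), (700, np.float64(-56.0))]
[[-0.    -0.967 -0.254  0.073]
 [ 1.    -0.     0.     0.001]
 [-0.    -0.254  0.967 -0.083]
 [ 0.     0.     0.     1.   ]]
```

```bash
cat >> h.py <<'E'
def go(p,yaw):
    s=bot.read_state();A=R.from_quat(s['eef_rot'])
    B=R.from_euler('z',yaw)*R.from_quat([1,0,0,0])
    print('lin',(A.inv().apply(np.array(p)-s['position'])/.2).round(4),'rot',((A.inv()*B).as_rotvec()/np.pi).round(4),
      'now',s['position'].round(4),R.from_matrix(A.as_matrix()@np.diag([1,-1,-1])).as_euler('ZYX').round(4),s['wrist_force'].round(2),s['clock'])
E
python3 -c "
from h import *
go([.60,.022,.34],2.93)"
```

```text
lin [ 2.9512 -2.1999 -0.1868] rot [-1.000e-04 -4.000e-04 -8.624e-01] now [ 0.1204 -0.5365  0.3022] [ 2.208e-01 -1.000e-04  1.000e-03] [-0.18  0.47  0.44] 0.1
```

>>> apply_moves:
  increments:
    - {"linear": [0.98, -0.73, -0.19], "rotation": [0, 0, -0.29], "gripper": 1}
    - {"linear": [0.98, -0.73, -0.19], "rotation": [0, 0, -0.29], "gripper": 1}
    - {"linear": [0.98, -0.73, -0.19], "rotation": [0, 0, -0.29], "gripper": 1}
    - {"linear": [0.98, -0.73, -0.19], "rotation": [0, 0, -0.29], "gripper": 1}
    - {"linear": [0.98, -0.73, -0.19], "rotation": [0, 0, -0.29], "gripper": 1}

```text
clock: 0.72
position: [0.2817, -0.3489, 0.3414]
eef_rot: [0.841, 0.541, 0.0, 0.001]
wrist_force: [-0.7, -0.4, 0.3]
finger_gap: 0.0941
grasp_force: 0.0
```

```bash
python3 -c "
from h import *
go([.60,.022,.34],2.93)"
```

```text
lin [2.3482 0.6768 0.0071] rot [ 2.000e-04  4.000e-04 -5.691e-01] now [ 0.2817 -0.3489  0.3414] [ 1.1421e+00  4.0000e-04 -1.3000e-03] [-0.74 -0.4   0.27] 0.725
```

>>> apply_moves:
  increments:
    - {"linear": [0.98, 0.28, 0], "rotation": [0, 0, -0.24]}
    - {"linear": [0.98, 0.28, 0], "rotation": [0, 0, -0.24]}
    - {"linear": [0.98, 0.28, 0], "rotation": [0, 0, -0.24]}
    - {"linear": [0.98, 0.28, 0], "rotation": [0, 0, -0.24]}
    - {"linear": [0.98, 0.28, 0], "rotation": [0, 0, -0.24]}

```text
invalid input
```

```bash
python3 -c "
from h import *
go([.60,.022,.34],2.93)"
```

```text
lin [2.3482 0.6768 0.0071] rot [ 2.000e-04  4.000e-04 -5.691e-01] now [ 0.2817 -0.3489  0.3414] [ 1.1421e+00  4.0000e-04 -1.3000e-03] [-0.74 -0.4   0.27] 0.725
```

>>> apply_moves:
  increments:
    - {"linear": [0.98, 0.28, 0], "rotation": [0, 0, -0.24], "gripper": 1}
    - {"linear": [0.98, 0.28, 0], "rotation": [0, 0, -0.24], "gripper": 1}
    - {"linear": [0.98, 0.28, 0], "rotation": [0, 0, -0.24], "gripper": 1}
    - {"linear": [0.98, 0.28, 0], "rotation": [0, 0, -0.24], "gripper": 1}
    - {"linear": [0.98, 0.28, 0], "rotation": [0, 0, -0.24], "gripper": 1}

```text
clock: 1.35
position: [0.4141, -0.1969, 0.3403]
eef_rot: [0.587, 0.81, -0.0, -0.0]
wrist_force: [-0.2, 0.4, 0.1]
finger_gap: 0.094
grasp_force: 0.0
```

```bash
python3 -c "
from h import *
go([.60,.022,.34],2.93)"
```

```text
lin [0.7511 1.224  0.0015] rot [-1.00e-04 -2.00e-04 -3.32e-01] now [ 0.4141 -0.1969  0.3403] [ 1.887e+00 -5.000e-04  5.000e-04] [-0.16  0.44  0.08] 1.35
```

>>> apply_moves:
  increments:
    - {"linear": [0.6, 0.98, 0], "rotation": [0, 0, -0.33], "gripper": 1}
    - {"linear": [0.6, 0.98, 0], "rotation": [0, 0, -0.33], "gripper": 1}
    - {"linear": [0.6, 0.98, 0], "rotation": [0, 0, -0.33], "gripper": 1}
    - {"linear": [0.75, 1, 0], "rotation": [0, 0, -0.33], "gripper": 1}
    - {"linear": [0.75, 1, 0], "rotation": [0, 0, -0.33], "gripper": 1}
    - {"linear": [0.75, 1, 0], "rotation": [0, 0, -0.332], "gripper": 1}
    - {"linear": [0.75, 1, 0], "rotation": [0, 0, -0.332], "gripper": 1}

```text
clock: 2.22
position: [0.5572, 0.0058, 0.3405]
eef_rot: [0.109, 0.994, -0.0, -0.0]
wrist_force: [0.5, -1.0, -0.3]
finger_gap: 0.094
grasp_force: 0.0
```

```bash
python3 -c "
from h import *
go([.60,.022,.34],2.93)
im,d,P,T,f,c=shot('wrist');np.savez('w.npz',im=im,d=d,P=P,T=T,f=f,c=[c['cx'],c['cy']])
cv2.imwrite('pics/w1.png',im[...,::-1])"
```

```text
lin [-0.1912  0.1253  0.0022] rot [-0.     -0.0001 -0.0022] now [0.5572 0.0058 0.3405] [ 2.9232e+00 -5.0000e-04  2.0000e-04] [ 0.48 -0.97 -0.26] 2.225
```

View pics/w1.png

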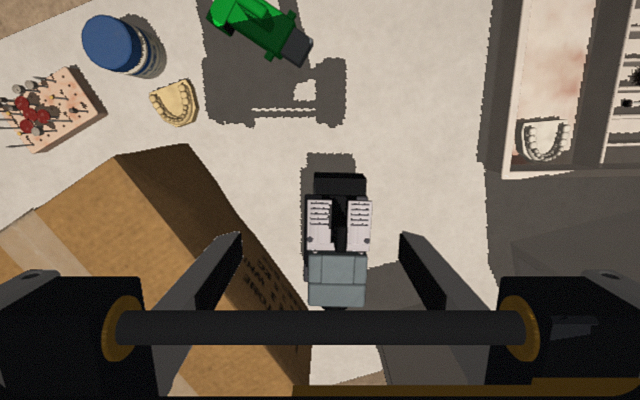

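The wrist view from above shows the mouth at (340,183), fin at (340,215), steel pads at (320,222) and (359,225), and housing at (337,280). The carton is to the left with its edge about 95 mm from the fin, and the tray well is at upper right.

```bash
python3 - <<'E'
from h import *
z=np.load('w.npz');im,P=z['im'],z['P']*1000
hsv=cv2.cvtColor(im,cv2.COLOR_RGB2HSV)
t=np.zeros(im.shape[:2],bool);t[170:308,295:380]=1
def rep(n,k):
    q=P[k];r=cv2.minAreaRect(q[:,:2].astype(np.float32));print(n,k.sum(),np.nanmedian(q,0).round(1),[np.round(x,1) for x in r]);return q
pl=t&(hsv[...,2]>170)&(P[...,2]>70)&(P[...,2]<110)
n,l,st,ce=cv2.connectedComponentsWithStats(pl.astype(np.uint8))
for i in range(1,n):
    if st[i,4]>100:print(st[i]);rep('pad',l==i)
ho=t&(P[...,2]>80)&(P[...,2]<105);ho[:254]=0
rep('housing',ho)
rep('plate+housing',(ho|pl))
fin=t&(P[...,2]>118)&(P[...,2]<140);q=rep('fin',fin);print(q.min(0),q.max(0))
mo=t&(hsv[...,2]<60)&(P[...,2]>60)&(P[...,2]<90);mo[205:]=0;rep('mouth',mo)
for v in range(172,305,6):print(v,P[v,[320,330,340,359],2].round(),end=' ')
# dark nozzle symmetric: row widths
E
```

```text
[308 200  26  50 800]
pad 800 [603.9  -6.8  82.7] [array([597.7,  -3.5]), array([28.7, 58.9]), np.float64(77.2)]
[347 201  26  50 906]
pad 906 [611.1  37.4  82.6] [array([608.3,  38.6]), array([26.5, 58.8]), np.float64(76.9)]
housing 3048 [663.4   1.1  90.3] [array([665.5,   0.9]), array([67.8, 66.7]), np.float64(76.4)]
plate+housing 4782 [645.4   3.6  89.7] [array([636.2,   9.1]), array([ 71. , 127.7]), np.float64(76.6)]
fin 344 [600.9  16.6 124. ] [array([602.3,  16.6]), array([12.4, 29.6]), np.float64(77.9)]
[587.34881093   8.00535923 118.16757621] [617.02470035  24.92941631 126.23852274]
mouth 1194 [563.2  25.1  70.5] [array([566.4,  25.3]), array([58.7, 31.6]), np.float64(76.0)]
172 [38. 36. 35.  0.] 178 [70. 71. 70. 70.] 184 [71. 72. 71. 71.] 190 [71. 70. 71. 71.] 196 [ 7. 71. 70.  7.] 202 [83. 83. 69. 82.] 208 [83. 83. 71. 82.] 214 [83. 83. 87. 83.] 220 [ 83.  84. 110.  81.] 226 [ 84.  82. 123.  84.] 232 [ 82.  82. 125.  85.] 238 [ 83.  83. 125.  82.] 244 [ 84.  84. 124.  82.] 250 [ 78.  77. 124.  83.] 256 [89. 91. 90. 89.] 262 [91. 90. 90. 90.] 268 [92. 90. 90. 91.] 274 [89. 91. 90. 90.] 280 [91. 91. 92. 89.] 286 [91. 91. 90. 90.] 292 [91. nan 92. 92.] 298 [90. 91. 89. 90.] 304 [92. 91. 91. 91.]
```

```bash
python3 -c "
from h import *
go([.602,.017,.191],2.906)"
```

```text
lin [-0.2065  0.1031  0.7476] rot [-0.     -0.0001  0.0052] now [0.5572 0.0059 0.3405] [ 2.9223e+00 -3.0000e-04  1.0000e-04] [-0.03  0.46  0.12] 2.275
```

>>> apply_moves:
  increments:
    - {"linear": [-0.206, 0.103, 0.1], "rotation": [0, 0, 0.0052], "gripper": 0.28}
    - {"linear": [-0.206, 0.103, 0.3], "rotation": [0, 0, 0.0052], "gripper": 0.28}
    - {"linear": [-0.206, 0.103, 0.5], "rotation": [0, 0, 0.0052], "gripper": 0.28}
    - {"linear": [-0.206, 0.103, 0.65], "rotation": [0, 0, 0.0052], "gripper": 0.28}
    - {"linear": [-0.206, 0.103, 0.65], "rotation": [0, 0, 0.0052], "gripper": 0.28}
    - {"linear": [-0.206, 0.103, 0.65], "rotation": [0, 0, 0.0052], "gripper": 0.28}
  grip_force: 10

```text
clock: 3.02
position: [0.6024, 0.018, 0.2122]
eef_rot: [0.115, 0.993, 0.0, 0.001]
wrist_force: [0.5, -0.1, -0.3]
finger_gap: 0.038
grasp_force: 0.0
```

```bash
python3 -c "
from h import *
im,d,P,T,f,c=shot('wrist');np.savez('w2.npz',im=im,d=d,P=P,T=T,f=f,c=[c['cx'],c['cy']])
go([.602,.017,.191],2.906)
cv2.imwrite('pics/w2.png',im[...,::-1])"
```

```text
lin [ 0.0015 -0.0057  0.1071] rot [0.0002 0.0007 0.0015] now [0.6025 0.018  0.2124] [ 2.9107e+00  2.4000e-03 -5.0000e-04] [0.49 0.89 0.65] 3.075
```

View pics/w2.png

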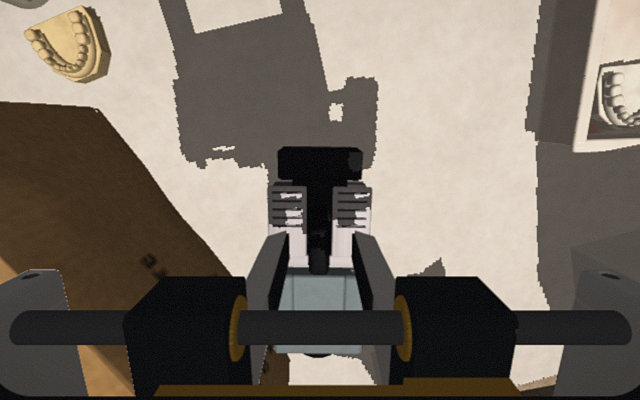

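The fingers sit evenly astride the fin: inner edges near columns 258 and 380, fin at 318, pads below. Now I'll descend and feel for the plate.

>>> apply_moves:
  increments:
    - {"linear": [0, -0.003, 0.06], "rotation": [0, 0, 0.001], "gripper": 0.28}
    - {"linear": [0, -0.003, 0.1], "rotation": [0, 0, 0.001], "gripper": 0.28}
    - {"linear": [0, -0.003, 0.12], "rotation": [0, 0, 0.001], "gripper": 0.28}
    - {"linear": [0, -0.003, 0.13], "rotation": [0, 0, 0.001], "gripper": 0.28}
    - {"linear": [0, -0.003, 0.135], "rotation": [0, 0, 0.001], "gripper": 0.28}
    - {"linear": [0, -0.003, 0.14], "rotation": [0, 0, 0.001], "gripper": 0.28}
    - {"linear": [0, -0.003, 0.14], "rotation": [0, 0, 0.001], "gripper": 0.28}

```text
clock: 3.95
position: [0.6019, 0.0178, 0.1827]
eef_rot: [0.116, 0.993, 0.0, 0.0]
wrist_force: [0.1, 0.9, -0.2]
finger_gap: 0.0265
grasp_force: 0.0
```

>>> apply_moves:
  increments:
    - {"linear": [0, 0, 0.005], "rotation": [0, 0, 0], "gripper": 0.28}
    - {"linear": [0, 0, 0.01], "rotation": [0, 0, 0], "gripper": 0.28}
    - {"linear": [0, 0, 0.01], "rotation": [0, 0, 0], "gripper": 0.28}

```text
clock: 4.32
position: [0.6018, 0.0178, 0.1805]
eef_rot: [0.116, 0.993, -0.0, -0.0]
wrist_force: [-0.3, 0.4, -0.2]
finger_gap: 0.026
grasp_force: 0.0
```

>>> apply_moves:
  increments:
    - {"linear": [0, 0, 0.005], "rotation": [0, 0, 0], "gripper": 0.28}
    - {"linear": [0, 0, 0.005], "rotation": [0, 0, 0], "gripper": 0.28}

```text
clock: 4.58
position: [0.6019, 0.0178, 0.1797]
eef_rot: [0.116, 0.993, 0.0, 0.0]
wrist_force: [-0.1, 0.9, 0.3]
finger_gap: 0.0262
grasp_force: 0.0
```

>>> apply_moves:
  increments:
    - {"linear": [0, 0, 0.005], "rotation": [0, 0, 0], "gripper": 0.28}
    - {"linear": [0, 0, 0.005], "rotation": [0, 0, 0], "gripper": 0.28}

```text
clock: 4.82
position: [0.6019, 0.0178, 0.1788]
eef_rot: [0.116, 0.993, 0.0, 0.0]
wrist_force: [-2.0, 0.1, 3.2]
finger_gap: 0.0261
grasp_force: 1.7
```

>>> apply_moves:
  increments:
    - {"linear": [0, 0, 0.005], "rotation": [0, 0, 0], "gripper": 0.28}
    - {"linear": [0, 0, 0.005], "rotation": [0, 0, 0], "gripper": 0.28}

```text
clock: 5.08
position: [0.6019, 0.0178, 0.1777]
eef_rot: [0.116, 0.993, 0.0, 0.0]
wrist_force: [-0.4, -0.0, 3.4]
finger_gap: 0.0264
grasp_force: 2.2
```

>>> apply_moves:
  increments:
    - {"linear": [0, 0, 0.005], "rotation": [0, 0, 0], "gripper": 0.28}
    - {"linear": [0, 0, 0.005], "rotation": [0, 0, 0], "gripper": 0.28}

```text
clock: 5.32
position: [0.6019, 0.0178, 0.1767]
eef_rot: [0.116, 0.993, 0.0, 0.0]
wrist_force: [-0.9, 0.5, 4.9]
finger_gap: 0.0262
grasp_force: 2.7
```

>>> apply_moves:
  increments:
    - {"linear": [0, 0, 0.005], "rotation": [0, 0, 0], "gripper": 0.28}
    - {"linear": [0, 0, 0.005], "rotation": [0, 0, 0], "gripper": 0.28}

```text
clock: 5.58
position: [0.6019, 0.0178, 0.1758]
eef_rot: [0.116, 0.993, 0.0, 0.0]
wrist_force: [-0.8, 1.1, 5.9]
finger_gap: 0.0263
grasp_force: 3.1
```

>>> apply_moves:
  increments:
    - {"linear": [0, 0, 0.005], "rotation": [0, 0, 0], "gripper": 0.28}
    - {"linear": [0, 0, 0.005], "rotation": [0, 0, 0], "gripper": 0.28}
    - {"linear": [0, 0, 0.005], "rotation": [0, 0, 0], "gripper": 0.28}

```text
clock: 5.95
position: [0.6019, 0.0178, 0.1749]
eef_rot: [0.116, 0.993, 0.0, 0.0]
wrist_force: [-1.7, -0.2, 6.8]
finger_gap: 0.0263
grasp_force: 3.5
```

>>> apply_moves:
  increments:
    - {"linear": [0, 0, 0.0015], "rotation": [0, 0, 0], "gripper": 0.18}
    - {"linear": [0, 0, 0.0015], "rotation": [0, 0, 0], "gripper": 0.15}
    - {"linear": [0, 0, 0.0015], "rotation": [0, 0, 0], "gripper": 0.12}
    - {"linear": [0, 0, 0.0015], "rotation": [0, 0, 0], "gripper": 0.08}
    - {"linear": [0, 0, 0.0015], "rotation": [0, 0, 0], "gripper": 0.08}
    - {"linear": [0, 0, 0.0015], "rotation": [0, 0, 0], "gripper": 0.08}
  grip_force: 10

```text
clock: 6.7
position: [0.6023, 0.0183, 0.1749]
eef_rot: [0.116, 0.993, 0.001, 0.001]
wrist_force: [1.2, 4.7, 6.8]
finger_gap: 0.012
grasp_force: 11.2
```

>>> apply_moves:
  increments:
    - {"linear": [0, 0.0035, 0], "rotation": [0, 0, 0], "gripper": 0.08}
    - {"linear": [0, 0.0035, 0], "rotation": [0, 0, 0], "gripper": 0.08}

```text
clock: 6.95
position: [0.6023, 0.0185, 0.1749]
eef_rot: [0.116, 0.993, 0.0, 0.001]
wrist_force: [-1.4, 0.2, 8.1]
finger_gap: 0.012
grasp_force: 12.3
```

>>> apply_moves:
  increments:
    - {"linear": [0.005, 0, 0], "rotation": [0, 0, 0], "gripper": 0.08}
    - {"linear": [0.01, 0, 0], "rotation": [0, 0, 0], "gripper": 0.08}
    - {"linear": [0.02, 0, 0], "rotation": [0, 0, 0], "gripper": 0.08}
    - {"linear": [0.02, 0, 0], "rotation": [0, 0, 0], "gripper": 0.08}

```text
clock: 7.45
position: [0.5988, 0.0192, 0.175]
eef_rot: [0.116, 0.993, -0.0, 0.001]
wrist_force: [3.6, -1.8, 5.2]
finger_gap: 0.0121
grasp_force: 13.0
```

>>> apply_moves:
  increments:
    - {"linear": [0.02, 0, 0], "rotation": [0, 0, 0], "gripper": 0.08}
    - {"linear": [0.035, 0, 0], "rotation": [0, 0, 0], "gripper": 0.08}
    - {"linear": [0.05, 0, 0], "rotation": [0, 0, 0], "gripper": 0.08}
    - {"linear": [0.07, 0, 0], "rotation": [0, 0, 0], "gripper": 0.08}
    - {"linear": [0.09, 0, 0], "rotation": [0, 0, 0], "gripper": 0.08}
    - {"linear": [0.09, 0, 0], "rotation": [0, 0, 0], "gripper": 0.08}

```text
clock: 8.2
position: [0.5811, 0.0234, 0.1749]
eef_rot: [0.116, 0.993, 0.0, 0.001]
wrist_force: [2.7, -1.8, 6.5]
finger_gap: 0.0117
grasp_force: 13.2
```

```bash
python3 - <<'E'
from h import *
im,d,P,T,f,c=shot('wrist')
go([.602,.018,.175],2.906)
cv2.imwrite('pics/w3.png',im[...,::-1])
E
```

```text
lin [-0.108  -0.0022 -0.0003] rot [0.0001 0.0006 0.001 ] now [0.5811 0.0234 0.1749] [ 2.9092e+00  1.8000e-03 -2.0000e-04] [ 1.93 -1.12  7.02] 8.25
```

View pics/w3.png

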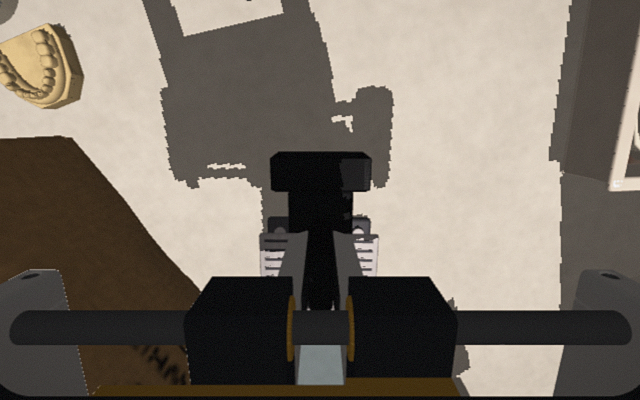

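The nozzle follows the gripper: mouth at (320,170), still centred in the grip, while the pads stay behind at (275,250) and (365,250). Before the long pull I'll check clearance to the green look-alike and the tray wall.

```bash
python3 - <<'E'
from h import *
z=np.load('w.npz');im,P=z['im'],z['P']*1000
hsv=cv2.cvtColor(im,cv2.COLOR_RGB2HSV)
k=(hsv[...,0]>45)&(hsv[...,0]<75)&(hsv[...,1]>150);q=P[k];print(np.nanmin(q,0),np.nanmax(q,0))
z=np.load('scene.npz');im,P=z['im'],z['P']*1000
hsv=cv2.cvtColor(im,cv2.COLOR_RGB2HSV)
k=(hsv[...,0]>45)&(hsv[...,0]<75)&(hsv[...,1]>150);k[:,:330]=0;k[:,390:]=0;q=P[k];print(np.nanmin(q,0),np.nanmax(q,0))
E
```

```text
[340.59388665 -76.56518813   1.77075982] [618.99612124 394.56114584 375.38702073]
[313.27985617 -67.68873705  -1.44200049] [397.27281669  20.23864558  93.30385503]
```

Green stays below x = 0.40, so the pull, which ends with the mouth near x = 0.44, clears it.

>>> apply_moves:
  increments:
    - {"linear": [0.03, 0, 0], "rotation": [0, 0, 0], "gripper": 0.08}
    - {"linear": [0.06, 0, 0], "rotation": [0, 0, 0], "gripper": 0.08}
    - {"linear": [0.1, 0, 0], "rotation": [0, 0, 0], "gripper": 0.08}
    - {"linear": [0.15, 0, 0], "rotation": [0, 0, 0], "gripper": 0.08}
    - {"linear": [0.2, 0, 0], "rotation": [0, 0, 0], "gripper": 0.08}
    - {"linear": [0.25, 0, 0], "rotation": [0, 0, 0], "gripper": 0.08}
    - {"linear": [0.3, 0, 0], "rotation": [0, 0, 0], "gripper": 0.08}
    - {"linear": [0.35, 0, 0], "rotation": [0, 0, 0], "gripper": 0.08}
    - {"linear": [0.4, 0, 0], "rotation": [0, 0, 0], "gripper": 0.08}
    - {"linear": [0.43, 0, 0], "rotation": [0, 0, 0], "gripper": 0.08}
    - {"linear": [0.43, 0, 0], "rotation": [0, 0, 0], "gripper": 0.08}

```text
clock: 9.62
position: [0.4967, 0.0434, 0.1745]
eef_rot: [0.116, 0.993, 0.0, 0.0]
wrist_force: [0.4, -0.3, -1.7]
finger_gap: 0.0118
grasp_force: 10.0
```

```bash
python3 - <<'E'
from h import *
im,d,P,T,f,c=shot('wrist')
go([.602,.018,.175],2.906)
im2,d,P,T,f,c=shot('scene')
cv2.imwrite('pics/w4.png',np.hstack([cv2.resize(im,(400,250)),cv2.resize(im2[160:260,200:360],(400,250),interpolation=cv2.INTER_CUBIC)])[...,::-1])
E
```

```text
lin [-0.5401 -0.0026 -0.0023] rot [0.     0.0001 0.0011] now [0.497  0.0434 0.1745] [ 2.9094e+00  3.0000e-04 -1.0000e-04] [-0.18 -1.16 -2.16] 9.675
```

View pics/w4.png

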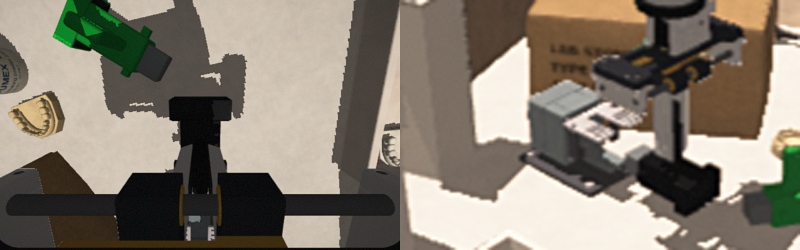

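The nozzle is fully out (about 108 mm), level in the grip with its spigot clear of the plate (scene crop at right), and the plate looks to be back up. Next: lift and carry it to the tray well.

>>> apply_moves:
  increments:
    - {"linear": [0, 0, -0.05], "rotation": [0, 0, 0], "gripper": 0.08}
    - {"linear": [0, 0, -0.2], "rotation": [0, 0, 0], "gripper": 0.08}
    - {"linear": [0, 0, -0.35], "rotation": [0, 0, 0], "gripper": 0.08}
    - {"linear": [0, 0, -0.45], "rotation": [0, 0, 0], "gripper": 0.08}
    - {"linear": [0, 0, -0.45], "rotation": [0, 0, 0], "gripper": 0.08}
  grip_force: 18

```text
clock: 10.35
position: [0.4974, 0.0433, 0.266]
eef_rot: [0.116, 0.993, 0.0, 0.002]
wrist_force: [-0.5, -0.4, -1.4]
finger_gap: 0.0124
grasp_force: 18.0
```

```bash
python3 - <<'E'
from h import *
go([.414,.317,.265],2.942)
E
```

```text
lin [0.7207 1.2357 0.0035] rot [ 0.0002  0.001  -0.0104] now [0.4974 0.0433 0.266 ] [ 2.9093e+00  3.0000e-03 -8.0000e-04] [-0.5  -0.38 -1.44] 10.35
```

>>> apply_moves:
  increments:
    - {"linear": [0.06, 0.1, 0], "rotation": [0, 0, -0.0104], "gripper": 0.08}
    - {"linear": [0.17, 0.28, 0], "rotation": [0, 0, -0.0104], "gripper": 0.08}
    - {"linear": [0.28, 0.46, 0], "rotation": [0, 0, -0.0104], "gripper": 0.08}
    - {"linear": [0.38, 0.64, 0], "rotation": [0, 0, -0.0104], "gripper": 0.08}
    - {"linear": [0.48, 0.82, 0], "rotation": [0, 0, -0.0104], "gripper": 0.08}
    - {"linear": [0.56, 0.94, 0], "rotation": [0, 0, -0.0104], "gripper": 0.08}
    - {"linear": [0.6, 1.0, 0], "rotation": [0, 0, -0.0104], "gripper": 0.08}
    - {"linear": [0.6, 1.0, 0], "rotation": [0, 0, -0.0104], "gripper": 0.08}

```text
clock: 11.35
position: [0.426, 0.2657, 0.2639]
eef_rot: [0.099, 0.995, -0.0, -0.0]
wrist_force: [0.1, -0.4, -2.0]
finger_gap: 0.0117
grasp_force: 18.0
```

```bash
python3 - <<'E'
from h import *
go([.414,.317,.265],2.942)
E
```

```text
lin [ 0.1095  0.2395 -0.0058] rot [-0.0002 -0.0002  0.0003] now [0.426  0.2657 0.2639] [ 2.943e+00 -5.000e-04  5.000e-04] [ 0.13 -0.39 -2.03] 11.35
```

>>> apply_moves:
  increments:
    - {"linear": [0.05, 0.1, 0], "rotation": [0, 0, 0], "gripper": 0.08}
    - {"linear": [0.11, 0.22, 0], "rotation": [0, 0, 0], "gripper": 0.08}
    - {"linear": [0.11, 0.24, 0], "rotation": [0, 0, 0], "gripper": 0.08}
    - {"linear": [0.11, 0.24, 0], "rotation": [0, 0, 0], "gripper": 0.08}
    - {"linear": [0.11, 0.24, 0], "rotation": [0, 0, 0], "gripper": 0.08}

```text
clock: 11.98
position: [0.4145, 0.3161, 0.2643]
eef_rot: [0.1, 0.995, -0.0, -0.0]
wrist_force: [-0.8, 0.6, -1.3]
finger_gap: 0.0119
grasp_force: 18.0
```

```bash
python3 - <<'E'
from h import *
im,d,P,T,f,c=shot('wrist')
go([.414,.317,.153],2.942)
cv2.imwrite('pics/w5.png',im[...,::-1])
P=P*1000
# well edges across a row ahead of the mouth
ty=R.from_euler('z',-0.199).inv()
q=ty.apply((P-[462,367,0]).reshape(-1,3)).reshape(P.shape)
for v in (60,110):
  print(v,[(u,*q[v,u].round().astype(int).tolist()) for u in range(60,640,40) if np.isfinite(q[v,u,0])])
E
```

```text
lin [0.0031 0.0035 0.5568] rot [-0.      0.     -0.0003] now [0.4145 0.3162 0.2644] [2.9411e+00 0.0000e+00 1.0000e-04] [ 0.37 -0.54 -2.16] 12.025
60 [(60, -293, -886, -747), (100, -293, -758, -745), (140, -168, -241, 0), (180, -168, -201, 0), (220, -168, -161, -1), (260, -159, -111, 52), (300, -159, -77, 52), (340, -159, -43, 52), (380, -159, -9, 52), (420, -159, 26, 50), (460, -159, 59, 53), (500, -159, 94, 52), (540, -167, 161, 0), (580, -290, 765, -749), (620, -290, 892, -748)]
110 [(60, -120, -332, 0), (100, -120, -289, 1), (140, -120, -248, 0), (180, -120, -206, 1), (220, -119, -164, 1), (260, -118, -114, 51), (300, -119, -81, 4), (340, -119, -40, 4), (380, -118, -6, 45), (420, -119, 43, 3), (460, -119, 84, 4), (500, -118, 111, 32), (540, -119, 168, 2), (580, -138, 796, -749), (620, -137, 928, -749)]
```

View pics/w5.png

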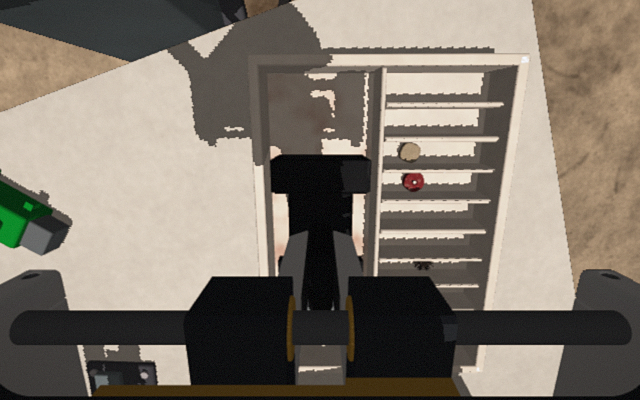

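The nozzle is centred over the open well, with its mouth at (320,172) between the wall at column 262 and the partition at column 376. The tray frame agrees with the measured rims. Lowering now.

>>> apply_moves:
  increments:
    - {"linear": [0, 0, 0.08], "rotation": [0, 0, 0], "gripper": 0.08}
    - {"linear": [0, 0, 0.2], "rotation": [0, 0, 0], "gripper": 0.08}
    - {"linear": [0, 0, 0.33], "rotation": [0, 0, 0], "gripper": 0.08}
    - {"linear": [0, 0, 0.43], "rotation": [0, 0, 0], "gripper": 0.08}
    - {"linear": [0, 0, 0.5], "rotation": [0, 0, 0], "gripper": 0.08}
    - {"linear": [0, 0, 0.54], "rotation": [0, 0, 0], "gripper": 0.08}
    - {"linear": [0, 0, 0.555], "rotation": [0, 0, 0], "gripper": 0.08}
    - {"linear": [0, 0, 0.565], "rotation": [0, 0, 0], "gripper": 0.08}
    - {"linear": [0, 0, 0.57], "rotation": [0, 0, 0], "gripper": 0.08}
    - {"linear": [0, 0, 0.57], "rotation": [0, 0, 0], "gripper": 0.08}

```text
clock: 13.28
position: [0.4142, 0.317, 0.1506]
eef_rot: [0.1, 0.995, 0.0, 0.0]
wrist_force: [0.6, 0.7, -1.3]
finger_gap: 0.012
grasp_force: 18.0
```

>>> apply_moves:
  increments:
    - {"linear": [0, 0, 0.007], "rotation": [0, 0, 0], "gripper": 0.08}
    - {"linear": [0, 0, 0.012], "rotation": [0, 0, 0], "gripper": 0.08}
    - {"linear": [0, 0, 0.012], "rotation": [0, 0, 0], "gripper": 0.08}

```text
clock: 13.65
position: [0.4141, 0.317, 0.1479]
eef_rot: [0.1, 0.995, -0.0, -0.0]
wrist_force: [-0.5, -0.3, -1.9]
finger_gap: 0.012
grasp_force: 18.0
```

>>> apply_moves:
  increments:
    - {"linear": [0, 0, 0.005], "rotation": [0, 0, 0], "gripper": 0.08}
    - {"linear": [0, 0, 0.005], "rotation": [0, 0, 0], "gripper": 0.08}

```text
clock: 13.9
position: [0.4142, 0.317, 0.147]
eef_rot: [0.1, 0.995, 0.0, 0.0]
wrist_force: [-1.2, 0.3, -0.2]
finger_gap: 0.0118
grasp_force: 18.0
```

>>> apply_moves:
  increments:
    - {"linear": [0, 0, 0.004], "rotation": [0, 0, 0], "gripper": 0.08}
    - {"linear": [0, 0, 0.004], "rotation": [0, 0, 0], "gripper": 0.08}

```text
clock: 14.15
position: [0.4145, 0.317, 0.1467]
eef_rot: [0.1, 0.995, 0.0, 0.001]
wrist_force: [1.2, -1.7, 5.4]
finger_gap: 0.0121
grasp_force: 18.0
```

The nozzle is on the floor. Releasing and rising.

>>> apply_moves:
  increments:
    - {"linear": [0, 0, -0.002], "rotation": [0, 0, 0], "gripper": 0.15}
    - {"linear": [0, 0, -0.002], "rotation": [0, 0, 0], "gripper": 0.25}
    - {"linear": [0, 0, -0.002], "rotation": [0, 0, 0], "gripper": 0.32}
    - {"linear": [0, 0, -0.002], "rotation": [0, 0, 0], "gripper": 0.32}
    - {"linear": [0, 0, -0.05], "rotation": [0, 0, 0], "gripper": 0.32}
    - {"linear": [0, 0, -0.2], "rotation": [0, 0, 0], "gripper": 0.32}
    - {"linear": [0, 0, -0.4], "rotation": [0, 0, 0], "gripper": 0.32}
    - {"linear": [0, 0, -0.6], "rotation": [0, 0, 0], "gripper": 0.32}
    - {"linear": [0, 0, -0.75], "rotation": [0, 0, 0], "gripper": 0.32}
    - {"linear": [0, 0, -0.75], "rotation": [0, 0, 0], "gripper": 0.32}
    - {"linear": [0, 0, -0.75], "rotation": [0, 0, 0], "gripper": 0.32}

```text
clock: 15.52
position: [0.4139, 0.3168, 0.2956]
eef_rot: [0.1, 0.995, -0.0, -0.0]
wrist_force: [-1.1, 0.3, -1.4]
finger_gap: 0.0298
grasp_force: 0.0
```

```bash
python3 - <<'E'
from h import *
im,d,P,T,f,c=shot('wrist')
im2,d2,P2,*_=shot('scene')
cv2.imwrite('pics/w6.png',np.hstack([cv2.resize(im,(400,400)),cv2.resize(im2[180:380,160:360],(400,400))])[...,::-1])
q=R.from_euler('z',-0.199).inv().apply((P*1000-[462,367,0]).reshape(-1,3))
k=(q[:,2]>80)&(q[:,2]<110)&(abs(q[:,1]+58)<45)&(abs(q[:,0]+37)<60)
print('fin',k.sum(),np.median(q[k],0).round())
z=np.load('scene.npz')
a=(P2[195:240,262:305,2]*1000);h=cv2.cvtColor(im2,cv2.COLOR_RGB2HSV)[195:240,262:305]
m=(h[...,2]>170)&(a>70)&(a<100);print('plate z',np.median(a[m]),m.sum())
print(bot.read_state()['clock'],bot.read_state()['finger_gap'])
E
```

```text
fin 458 [-37. -59.  95.]
plate z 82.37440576220479 20
15.625 0.03011677361531252
```

View pics/w6.png

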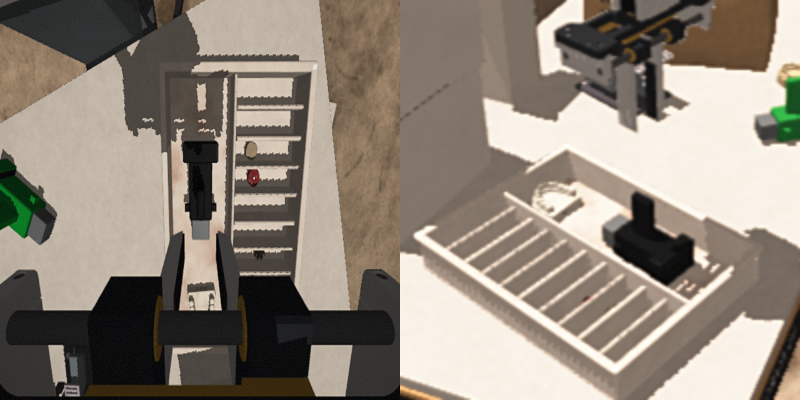

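The nozzle stands upright in the well (fin top at z = 95 mm = 92 + 3, tray position about (-25,-59)). It is released, nothing else has moved, and the plate reads 82 mm, back to its starting height.

```bash
python3 -c "
from h import *
print(bot.finish_job())"
```

```text
the job is handed in; nothing more can be done
None
```

I took the nozzle off its mount with the plate held about 4 mm down (about 7–8 N at most), stood it upright in the tray's open well, and handed the job in at about 16 s; the hand-in gave no verdict.

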